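# Open the slide incubator and lock its lid stay

### The job

Raise the lid of the slide incubator by its front bar to well over half open and let go of it there, with the stay still unlocked: its stiff hinge will hold it for the moment. Then take the folding stay at its yellow elbow disc and push it back past straight until it is locked at its stop, so that the lid stands up safely by itself. Do not let the lid drop, and leave the glassware and boxes around it where they are.

Things in the scene. Friction and masses are not known exactly. Their poses are not given: they have to be found in the camera images.
- incubator: fixed white bench instrument with a blue front panel: 190 mm deep (x), 200 mm wide (y), 110 mm tall, with a grey flip-top lid. Origin under its centre on the table; +x points to its back where the lid is hinged, its front (-x) faces the robot, turned up to about 26 degrees either way; +y is the side that carries the stay
- lid (a joint): angle of the lid about its rear hinge, rad: 0 shut, grows as the front edge rises; 1.40 is the highest the stay allows, about 1.38 with the stay locked. The hinge is stiff: at about 0.8 rad or more it holds the lid where it is left, at lower angles the lid may sink shut. Raising it by the bar takes about 3 to 6 N
- lid_hinge (a point): point on the hinge line of the grey lid (190 mm deep, 200 mm wide, 18 mm thick, about 0.5 kg), at the middle of the incubator's back edge, 95 mm behind the incubator's centre and 112 mm above the table; its own x and y axes agree with the incubator's when shut, and it turns about y
- lid_handle (a point): centre of the round steel bar along the lid's front edge: bar 14 mm thick, 130 mm long along the incubator's y between its two arms, 55 mm ahead of the lid's front edge (48 mm clear gap), about 121 mm above the table when shut. It moves on an arc of 245 mm radius about the hinge line. The bar can be pinched from above, fingers before and behind it, and turns between the fingers as the lid rises
- stay_lower: lower steel link of the folding stay, 115 mm long, with the yellow disc; origin at point stay_foot. The disc's place in the incubator's frame: lid shut x -137, height 78 mm; lid at 1.0 rad x about -54, height 148; stay straight x +26, height 136; stay locked at its stop x about +36, height 130 mm
- stay_foot (a point): fixed pivot of the lower link, on the +y side: in the incubator's frame x -30, y +135, height 35 mm. The disc swings on an arc of 115 mm radius about it, in the plane 135 mm to the +y side of the incubator's centre, 35 mm clear of its side
- stay_grip (a point): centre of the yellow disc at the stay's elbow: 40 mm across, 14 mm thick, axis along the incubator's y, at the outer end of the lower link. Pinch it across its flat sides from above or push it with closed fingers. With the lid at 0.8 rad or more, swinging it back (incubator +x) along its arc straightens the stay and lifts the lid the rest of the way, with under 10 N
- stay_elbow (a joint): bend of the stay's elbow, rad: 0 folded with the lid shut, 2.39 with the two links in a straight line, 2.59 at its stop past straight. Past straight the stay is locked: the lid's weight then presses it on to the stop. It does not pass straight by itself
- flask: loose conical glass flask, 82 mm across, 122 mm tall, standing to the right of the incubator; origin under its centre; a bystander
- slide_box: loose closed blue slide box, 85 x 150 x 32 mm, lying in front of the incubator; origin under its centre; a bystander
- dishes: loose stack of clear lidded dishes, 91 mm across, 48 mm tall, to the left of the incubator; origin under its centre; a bystander
- reagent_bottle: loose amber bottle, 64 mm across, 140 mm tall; origin under its centre; a bystander
- wash_bottle: loose white bottle with red cap, 66 mm across, 170 mm tall; origin under its centre; a bystander
- beaker: loose glass beaker, 76 mm across, 100 mm tall; origin under its centre; a bystander
- tip_box: loose green box with clear top, 85 x 115 x 66 mm; origin under its centre; a bystander

How it is judged:
By the outcome, as a careful person would: the job done as asked, in the order asked, and still so for the second after the job is handed in, with the robot touching nothing.
It also fails if it takes over 58 s, if anything falls off the work surface, if the arm or the gripper's body presses on something with over 40 N, if the wrist force passes 120 N, or if a joint passes its speed limit or range.

### The arm

A 6-joint arm with a two-finger parallel gripper is mounted at the origin on the work surface. World frame = base frame: x ahead of the robot, y to its left, z up, the work surface at z = 0. Lengths are in mm, angles in rad, forces in N, time in s.
With the tool pointing down it reaches from about 275 to 1000 mm from the base axis. Payload 8.4 kg.
Tool frame: the origin (TCP) lies at the very end of the fingers, on their centre line; the grasp point (between the pads) lies 19 mm behind it; z points along the fingers, y is the direction in which the jaws open and shut (so a half turn about z gives the same grasp; the last joint's range is limited). The gripper opens to 85 mm and grips with 20 to 120 N. Pads are 22 mm wide; open, the fingers measure 114 mm over their backs; the gripper's body (76 mm by 85 mm) begins 54 mm behind the grasp point. The pads swing forward as they close: fully open they stand 13 mm farther back than shut.
Start: joints at [-1.161, 0.353, 1.633, -0, 1.155, -0.002], TCP at [250.161, -572.754, 231.281] pointing down, gripper open.
Joint ranges: [-2.63, 2.63], [-0.92, 2.1], [0.06, 2.66], [-1.3, 4.44], [0, 2.69], [-3.02, 3.02]. Speed limits (rad/s): [2.22, 2.22, 2.79, 3.14, 3.14, 3.14].

### API

Orientations are given as [roll, pitch, yaw] about the fixed x, y, z axes, in that order (R = Rz(yaw) Ry(pitch) Rx(roll)).
In Python, from rig import r, vision gives the robot as it stands.
- The arm moves only by the tool move_arm, never from a script. Its argument "series" is text: rows parted by semicolons, each of 7 numbers parted by spaces: the closure, from -1 (fully open) to 1 (shut), then the shift along the tool's x, y, z in units of 40 mm (1.0 is 40 mm), then the turn, a rotation vector about the tool's x, y, z in degrees. In form: grip tx ty tz ax ay az; .... A call has 1 to 20 rows; each row shifts and turns the pose as measured when the row begins, along the tool's axes as they then stand; what a row does not reach is not made up. A row lasts 1/8 s, in which the tool goes at most 62.5 mm and 10.7 degrees, less where a joint would pass 70% of its speed; a pose out of reach is approached as far as the arm can. A call is refused whole if a number of a shift passes 1 or a number of a turn 10.7, either way. A call with a gripper value outside its range is refused whole. The fingers move at their own pace and stop on an object; "grip_force" is the grip in N (left out, the last holds). Time passes only in rows, so rows that do not move let the fingers close. It gives the time, the measured TCP pose, the force and the opening at its end, in the units of the state.
- r.sense(): the state, without advancing time (a new reading comes with each control period).
- vision.grab_frame(name): name is "scene" or "top" or "wrist"; returns the picture (480x640x3 uint8, red, green, blue); there is no depth.
- vision.camera_params(name): a dict with "fx", "fy", "cx", "cy" (pixels), "position" and "rotation" of the camera in the world. Camera axes: x right, y up, looking along -z (the intrinsics and any distortion apply to the point x, -y, -z); pixel columns grow to the right and rows downward; lengths in mm; the calibration is good to about 2 mm. A picture is of the moment at which its call begins: read the wrist's pose just before it. camera_params takes no time and is no camera call; for the wrist camera it gives the pose at the moment of the call.
- r.sign_off(): hands the job in, once; it reports no verdict.
The state is a dict: "clock": time; "qpos": joint angles; "qvel": joint speeds; "joint_efforts": joint torques, N m; "eef_pos": TCP position; "tcp_rot": TCP orientation; "contact_force": force on the tool from outside, world axes, zero at the start; "wrist_torque": the same for the moment, N m; "opening": opening from 0.0 (shut) to 1.0 (fully open).
Only numpy, scipy, OpenCV 4.12 (cv2) and the standard library are available. Lean on these libraries where they do the work, as an engineer would, in place of code of your own. Each camera call takes 0.05 s, during which the arm holds its last target. There are 200 camera calls.

## Working session

There is one attempt and no reset: what is moved stays moved. The work goes in short steps, Python scripts to look and compute and a tool call to move; the robot and the scene stay as the last step left them, time stands still between calls to the robot, and variables do not carry over. Pictures are saved under pics/ and viewed, about 8 in all and at most 12, crops included, and the job is handed in when it is done.

Besides the shell and the picture viewer there is one more tool, called after ">>>" by a JSON object that holds its "name" and its "arguments", one argument or row to a line. move_arm: Moves the arm, as the interface text tells. Its arguments: {"type":"object","properties":{"series":{"type":"string"},"grip_force":{"type":"number"}},"required":["series"]}

```bash
mkdir -p pics
python3 - <<'E'
from rig import r, vision
import cv2,numpy as np
np.set_printoptions(precision=3,suppress=True)
for n in("scene","top"):
    p=vision.camera_params(n);print(n,p)
    cv2.imwrite(f"pics/{n}0.png",vision.grab_frame(n)[:,:,::-1])
print(r.sense())
E
```

```text
scene {'fx': 442.3207000464747, 'fy': 442.3207000464747, 'cx': 320.68769001410595, 'cy': 241.46745117833763, 'position': array([ 917.466, -549.13 , 1197.996]), 'rotation': array([ 0.547, -0.001,  0.65 ])}
top {'fx': 511.54923375622514, 'fy': 511.54923375622514, 'cx': 305.9268408765088, 'cy': 244.47482949415235, 'position': array([ 309.83 ,  -29.643, 1675.582]), 'rotation': array([ 0.143,  0.018, -1.595])}
{'clock': 0.1, 'qpos': array([-1.161,  0.354,  1.634,  0.   ,  1.155, -0.002]), 'qvel': array([ 0.   , -0.003, -0.002,  0.001, -0.001,  0.001]), 'joint_efforts': array([  0.001, -60.636, -34.282,   0.   ,   0.004,   0.   ]), 'eef_pos': array([ 250.002, -572.363,  230.657]), 'tcp_rot': array([-3.14 , -0.   ,  0.412]), 'contact_force': array([-0.508,  0.081, -0.06 ]), 'wrist_torque': array([-0.002,  0.011, -0.02 ]), 'opening': 0.9989010045244588}
```

View pics/scene0.png

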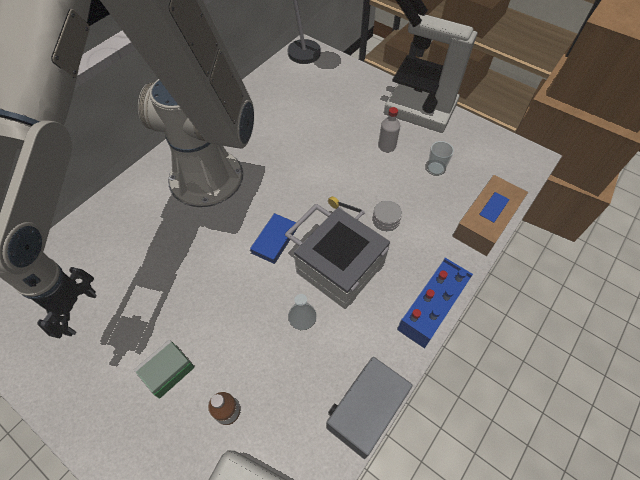

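View pics/top0.png

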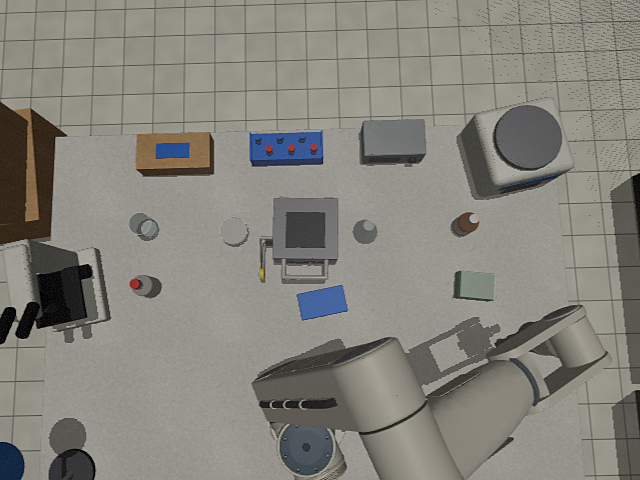

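The top view shows the lid at about (273–338, 198–262), the bar near (283–328, 278), the disc at about (262, 273), the slide box at (322, 302), the dishes at (235, 231) and the flask at (365, 231). The scene view shows the disc at about (333, 202). I'll zoom in on both to measure.

```bash
cat > h.py <<'E'
import numpy as np,cv2
from scipy.spatial.transform import Rotation as R
from rig import r,vision
np.set_printoptions(precision=2,suppress=True)
def ray(n,u,v,p=None):
    p=p or vision.camera_params(n)
    d=R.from_euler('xyz',p['rotation']).as_matrix()@np.array([(u-p['cx'])/p['fx'],-(v-p['cy'])/p['fy'],-1])
    return np.array(p['position']),d
def plane(n,u,v,z):
    o,d=ray(n,u,v); return o+d*(z-o[2])/d[2]
def proj(n,X,p=None):
    p=p or vision.camera_params(n)
    c=R.from_euler('xyz',p['rotation']).as_matrix().T@(np.array(X)-p['position'])
    return np.array([p['cx']-p['fx']*c[0]/c[2],p['cy']+p['fy']*c[1]/c[2]])
def tri(a,b):
    (o1,d1),(o2,d2)=ray(*a),ray(*b)
    s=np.linalg.lstsq(np.c_[d1,-d2],o2-o1,rcond=None)[0]
    return (o1+d1*s[0]+o2+d2*s[1])/2,np.linalg.norm(o1+d1*s[0]-o2-d2*s[1])
def yellow(im):
    h=cv2.cvtColor(im,cv2.COLOR_RGB2HSV); m=cv2.inRange(h,(20,120,80),(34,255,255))
    n,l,s,c=cv2.connectedComponentsWithStats(m); 
    return [(s[i],c[i]) for i in range(1,n) if s[i,4]>15]
E
python3 - <<'E'
from h import *
a=cv2.imread("pics/top0.png");b=cv2.imread("pics/scene0.png")
print(yellow(a[:,:,::-1]),yellow(b[:,:,::-1]))
# dark square of the lid and grey lid
for n,im,(x0,y0,x1,y1) in(("top",a,(230,180,390,330)),("scene",b,(240,180,420,340))):
    c=cv2.cvtColor(im,cv2.COLOR_BGR2GRAY)[y0:y1,x0:x1]
    m=cv2.inRange(c,20,70); k=max(cv2.findContours(m,0,2)[0],key=cv2.contourArea)
    print(n,cv2.minAreaRect(k),(x0,y0))
    M=cv2.moments(k);u,v=M['m10']/M['m00']+x0,M['m01']/M['m00']+y0;print(u,v,plane(n,u,v,121))
h=cv2.cvtColor(a,cv2.COLOR_BGR2HSV)
m=cv2.inRange(h,(105,120,60),(125,255,255))[270:330,280:360]
k=max(cv2.findContours(m,0,2)[0],key=cv2.contourArea);q=cv2.boxPoints(cv2.minAreaRect(k))+[280,270];print("box",[plane("top",*p,32)[:2] for p in q])
A=cv2.resize(a[190:320,215:385],None,fx=4.7,fy=4.7,interpolation=cv2.INTER_CUBIC)[:590]
cv2.imwrite("pics/z1.png",A)
E
```

```text
[(array([260, 268,   4,  12,  47], dtype=int32), array([261.51, 273.62]))] [(array([329, 197,  10,  11,  67], dtype=int32), array([333.46, 201.52]))]
top ((75.0, 49.5), (35.0, 38.0), 90.0) (230, 180)
305.0188047398248 229.53168469860896 [580.84  -6.2  121.  ]
scene ((100.40689086914062, 64.91724395751953), (38.36701202392578, 42.68538284301758), 41.633541107177734) (240, 180)
340.52504748338083 245.4671177587844 [574.75  -2.93 121.  ]
box [array([387.69,  27.79]), array([ 414.05, -117.58]), array([ 332.  , -131.77]), array([305.92,  12.56])]
```

View pics/z1.png

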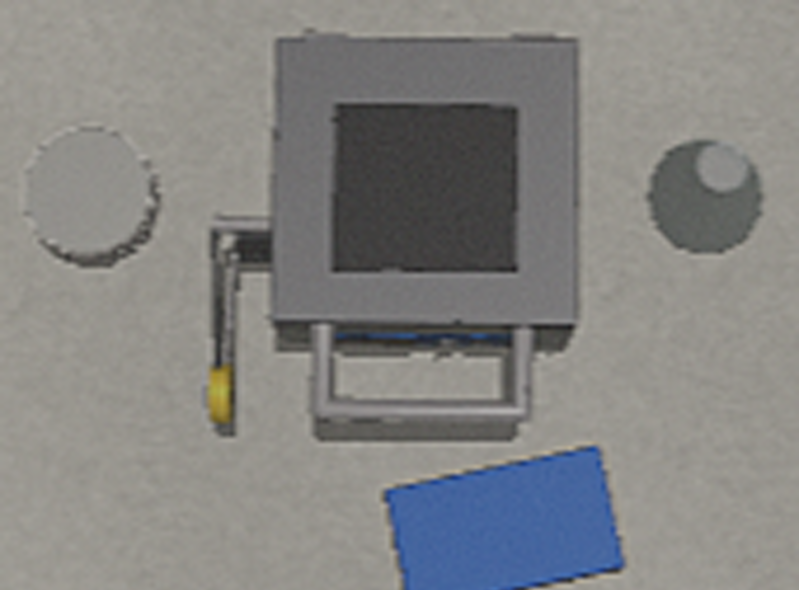

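The zoom shows the lid corners at (275,38), (579,38), (579,323) and (272,323), the bar from (312,409) to (527,409), and the disc at (219,393), all in zoom pixels. The stay is on the image's left, which is world +y.

Run:
```python
from h import *
f=lambda x,y:(215+x/4.7-.4,190+y/4.7-.4)
P=[plane("top",*f(*q),121)[:2] for q in((275,38),(579,38),(579,323),(272,323))]
print(P,[np.linalg.norm(P[i]-P[i-1]) for i in range(4)])
B=[plane("top",*f(*q),121)[:2] for q in((312,409),(527,409))];print("bar",B)
e=(P[0]-P[1])+(B[0]-B[1])+(P[3]-P[2]); yaw=np.arctan2(-e[0],e[1])
e2=P[0]-P[3]+P[1]-P[2]; yaw2=np.arctan2(e2[1],e2[0])
D,err=tri(("top",261.5,273.6),("scene",333.5,201.5));print("disc",D,err)
C=np.mean(P,0);print("lid centre",C,"yaw",yaw,yaw2)
w=(yaw+yaw2)/2;c,s=np.cos(w),np.sin(w);M=np.array([[c,-s],[s,c]])
bar=np.mean(B,0);print("bar in inc",M.T@(bar-C),"disc",M.T@(D[:2]-C))
ctr=np.mean([C,bar-M@[-150,0],D[:2]-M@[-137,135]],0);print(ctr, D[:2]-M@[-137,135],bar-M@[-150,0])
```

```text
[array([684.22,  90.74]), array([ 678.43, -110.49]), array([ 488.85, -104.15]), array([494.17,  95.63])] [np.float64(190.11318710746878), np.float64(201.3088145017954), np.float64(189.6859424338951), np.float64(199.84328318131816)]
bar [array([437.39,  70.53]), array([433.77, -68.67])]
disc [451.33 133.54  82.02] 0.8543251799155278
lid centre [586.41  -7.07] yaw -0.027250613905423136 -0.02957217602281494
bar in inc [-151.      3.71] disc [-139.03  136.71]
[585.46  -5.23] [584.44  -5.3 ] [585.52  -3.33]
```

The sizes check out (lid 190 x 200, bar offset 151, disc offset (-139, 137)). The incubator is at about (585.5, -5.3) with yaw -0.028. I'll turn and rise first, then go over to the bar.

>>> {"name": "move_arm", "arguments": {
  "series": "0 0 0 -0.3 0 0 -9.3;0 0 0 -0.3 0 0 -9.3;0 0 0 -0.3 0 0 -9.3;0 0 0 -0.3 0 0 -9.3;0 0 0 -0.3 0 0 -9.3;0 0 0 -0.3 0 0 -9.3;0 0 0 0 0 0 -9.3;0 0.5 0.2 0 0 0 0;0 0.95 0.3 0 0 0 0;0 0.95 0.3 0 0 0 0;0 0.95 0.3 0 0 0 0;0 0.95 0.3 0 0 0 0;0 0.95 0.3 0 0 0 0;0 0.95 0.3 0 0 0 0;0 0.95 0.3 0 0 0 0;0 0.95 0.3 0 0 0 0;0 0.95 0.3 0 0 0 0;0 0.95 0.3 0 0 0 0;0 0.95 0.3 0 0 0 0;0 0.95 0.3 0 0 0 0",
  "grip_force": 60
}}

```text
clock: 2.6
eef_pos: [402.8, -68.7, 301.5]
tcp_rot: [-3.135, -0.016, 1.538]
contact_force: [0.7, -0.6, 0.4]
opening: 0.501
```

```bash
cat >> h.py <<'E'
C=np.array([585.5,-5.3,0]);Q=R.from_euler('z',-0.028)
def w(x,y,z): return C+Q.apply([x,y,z])
def need(t,yaw=1.543):
    s=r.sense();T=R.from_euler('xyz',s['tcp_rot']);G=R.from_euler('xyz',[np.pi,0,yaw])
    print("t",s['clock'],"tcp",s['eef_pos'],"rot",s['tcp_rot'],"F",s['contact_force'],"op",s['opening'])
    print("units",T.inv().apply(np.array(t)-s['eef_pos'])/40,"turn deg",np.degrees((T.inv()*G).as_rotvec()))
E
python3 -c "
from h import *
need(w(-150,0,240))"
```

```text
t 2.6 tcp [402.84 -68.66 301.5 ] rot [-3.13 -0.02  1.54] F [ 0.73 -0.6   0.4 ] op 0.5010205494048088
units [1.69 0.77 1.56] turn deg [-0.38 -0.92 -0.3 ]
```

>>> {"name": "move_arm", "arguments": {
  "series": "0 0.7 0.4 0 0 0 0;0 0.7 0.3 0.5 0 -1 0;0 0.2 0 0.5 0 0 0;0 0 0 0 0 0 0;0 0 0 0 0 0 0"
}}

```text
clock: 3.22
eef_pos: [430.0, 2.2, 261.0]
tcp_rot: [-3.134, 0.001, 1.528]
contact_force: [0.1, -0.2, 0.2]
opening: 0.501
```

Run:
```python
from h import *
need(w(-150,0,102))
p=vision.camera_params("wrist");im=vision.grab_frame("wrist");print(p)
for y in(-60,0,60):print(proj("wrist",w(-150,y,121),p))
cv2.imwrite("pics/w1.png",im[:,:,::-1])
```

```text
t 3.225 tcp [429.97   2.17 261.02] rot [-3.13  0.    1.53] F [ 0.13 -0.24  0.25] op 0.5010729178819662
units [-0.07  0.17  3.97] turn deg [-0.44  0.04 -0.84]
{'fx': 362.4945038511836, 'fy': 362.4945038511836, 'cx': 321.9388316860169, 'cy': 233.22362638361355, 'position': array([433.46,  74.37, 403.63]), 'rotation': array([-0.29,  0.01, -0.04])}
[331.64 290.24]
[331.17 222.31]
[330.63 145.9 ]
```

View pics/w1.png

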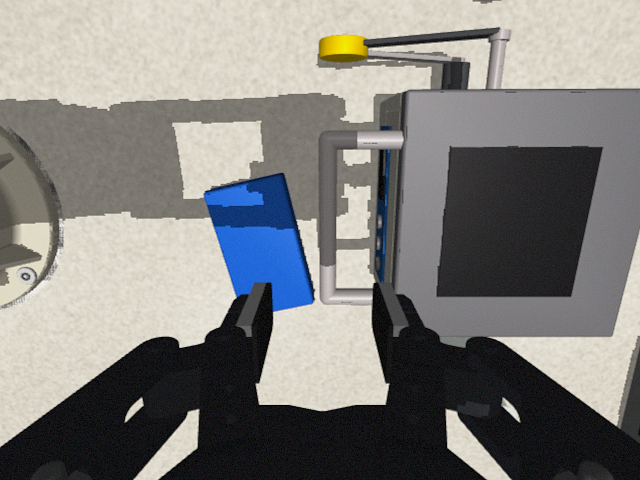

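The wrist view shows the bar at u≈328, rows 130–305. The prediction was u=331, so the model is good to about 2 mm. I'll descend and pinch.

>>> {"name": "move_arm", "arguments": {
  "series": "0 0 0.1 0.8 0 0 -0.8;0 0 0.05 0.8 0 0 0;0 0 0 0.8 0 0 0;0 0 0 0.8 0 0 0;0 0 0 0.5 0 0 0;0 0 0 0.3 0 0 0;0 0 0 0 0 0 0"
}}

```text
clock: 4.15
eef_pos: [439.7, -2.0, 102.5]
tcp_rot: [3.138, 0.001, 1.531]
contact_force: [-0.2, 0.3, 1.2]
opening: 0.496
```

```bash
python3 -c "
from h import *
need(w(-151,0,102))"
```

```text
t 4.15 tcp [439.68  -2.03 102.51] rot [3.14 0.   1.53] F [-0.18  0.34  1.24] op 0.49574617308294294
units [ 0.02 -0.13  0.01] turn deg [ 0.23  0.03 -0.7 ]
```

>>> {"name": "move_arm", "arguments": {
  "series": "0 0 -0.13 0 0 0 -0.7;1 0 0 0 0 0 0;1 0 0 0 0 0 0;1 0 0 0 0 0 0;1 0 0 0 0 0 0"
}}

```text
clock: 4.78
eef_pos: [433.2, -2.0, 104.6]
tcp_rot: [3.138, 0.001, 1.543]
contact_force: [-0.0, -0.8, -4.2]
opening: 0.144
```

```bash
cat >> h.py <<'E'
def barx(th,dz=-19): return w(95-245.2*np.cos(th+.0367),0,112+245.2*np.sin(th+.0367)+dz)
def lidang(dz=-19):
    s=r.sense();q=Q.inv().apply(s['eef_pos']-C);
    return np.arctan2(q[2]-dz-112,95-q[0])-.0367, np.hypot(q[2]-dz-112,95-q[0])
E
python3 -c "
from h import *
need(barx(0));print(lidang())
P=[barx(t) for t in np.arange(0,1.16,.1)]
print(np.array(P));print(np.diff(P,axis=0)/40)"
```

```text
t 4.775 tcp [433.19  -1.96 104.58] rot [3.14 0.   1.54] F [-0.03 -0.8  -4.19] op 0.14383913901576312
units [0.02 0.06 0.06] turn deg [ 0.2   0.03 -0.01]
(np.float64(0.010068405370266792), np.float64(247.6183603202637))
[[435.52  -1.1  102.  ]
 [437.65  -1.16 126.41]
 [442.19  -1.29 150.5 ]
 [449.12  -1.48 174.01]
 [458.36  -1.74 196.71]
 [469.82  -2.06 218.37]
 [483.38  -2.44 238.78]
 [498.92  -2.88 257.74]
 [516.26  -3.36 275.05]
 [535.25  -3.89 290.53]
 [555.69  -4.47 304.05]
 [577.37  -5.07 315.46]]
[[ 0.05 -0.    0.61]
 [ 0.11 -0.    0.6 ]
 [ 0.17 -0.    0.59]
 [ 0.23 -0.01  0.57]
 [ 0.29 -0.01  0.54]
 [ 0.34 -0.01  0.51]
 [ 0.39 -0.01  0.47]
 [ 0.43 -0.01  0.43]
 [ 0.47 -0.01  0.39]
 [ 0.51 -0.01  0.34]
 [ 0.54 -0.02  0.29]]
```

The bar is held (opening ≈ 12–14 mm). I'll raise it along the arc in half steps.

>>> {"name": "move_arm", "arguments": {
  "series": "1 0 0.02 -0.3 0 0 0;1 0 0.03 -0.31 0 0 0;1 0 0.05 -0.31 0 0 0;1 0 0.06 -0.3 0 0 0;1 0 0.08 -0.3 0 0 0;1 0 0.09 -0.29 0 0 0;1 0 0.11 -0.29 0 0 0;1 0 0.12 -0.28 0 0 0"
}}

```text
clock: 5.78
eef_pos: [458.4, -2.9, 206.8]
tcp_rot: [3.134, 0.001, 1.543]
contact_force: [8.1, -2.1, -11.1]
opening: 0.139
```

```bash
python3 -c "
from h import *
a=lidang();print(a);need(barx(a[0]+.05))"
```

```text
(np.float64(0.4365403711581836), np.float64(249.57728188071246))
t 5.775 tcp [458.37  -2.94 206.75] rot [3.13 0.   1.54] F [  8.15  -2.06 -11.06] op 0.1386165417957284
units [ 0.03  0.25 -0.22] turn deg [0.43 0.07 0.  ]
```

>>> {"name": "move_arm", "arguments": {
  "series": "1 0 0.17 -0.25 0 0 0;1 0 0.16 -0.26 0 0 0;1 0 0.17 -0.25 0 0 0;1 0 0.18 -0.25 0 0 0;1 0 0.2 -0.24 0 0 0;1 0 0.21 -0.23 0 0 0;1 0 0.22 -0.22 0 0 0"
}}

```text
clock: 6.65
eef_pos: [509.3, -4.9, 278.1]
tcp_rot: [-3.138, 0.003, 1.543]
contact_force: [-5.1, -2.4, -1.2]
opening: 0.138
```

```bash
python3 -c "
from h import *
a=lidang();print(a);need(barx(a[0]+.05))"
```

```text
(np.float64(0.7876138355213886), np.float64(252.09351646898358))
t 6.65 tcp [509.29  -4.9  278.06] rot [-3.14  0.    1.54] F [-5.12 -2.35 -1.24] op 0.13845461155060826
units [ 0.04  0.35 -0.08] turn deg [-0.2   0.15  0.02]
```

>>> {"name": "move_arm", "arguments": {
  "series": "1 0 0.25 -0.19 0 0 0;1 0 0.25 -0.19 0 0 0;1 0 0.26 -0.18 0 0 0;1 0 0.27 -0.17 0 0 0;1 0 0.27 -0.16 0 0 0;1 0 0.28 -0.15 0 0 0;1 0 0 0 0 0 0"
}}

```text
clock: 7.52
eef_pos: [575.2, -7.5, 325.0]
tcp_rot: [-3.134, 0.004, 1.543]
contact_force: [1.7, -3.3, -1.0]
opening: 0.136
```

```bash
python3 -c "
from h import *
a=lidang();print(a);need(barx(1.1,-16))"
```

```text
(np.float64(1.108310740930239), np.float64(254.77747631756927))
t 7.525 tcp [575.2   -7.51 325.03] rot [-3.13  0.    1.54] F [ 1.7  -3.29 -0.98] op 0.1359151797741987
units [0.06 0.05 0.16] turn deg [-0.42  0.24  0.  ]
```

Lid at ≈1.1 rad with forces settled. I'll open and withdraw upward, then look.

>>> {"name": "move_arm", "arguments": {
  "series": "0.4 0 0 0 0 0 0;0.2 0 0 0 0 0 0;0.2 0 0 -0.3 0 0 0;0.2 0 0 -0.6 0 0 0;0.2 0 0 -0.8 0 0 0;0.2 0 0 -0.6 0 0 0;0.2 0 0 0 0 0 0"
}}

```text
clock: 8.4
eef_pos: [576.9, -5.4, 425.1]
tcp_rot: [3.14, 0.001, 1.544]
contact_force: [0.2, -0.5, 0.8]
opening: 0.4
```

Run:
```python
from h import *
a=vision.grab_frame("top");b=vision.grab_frame("scene")
ya,yb=yellow(a),yellow(b);print(ya,yb)
if ya and yb:
    D,e=tri(("top",*ya[0][1]),("scene",*yb[0][1]));print(Q.inv().apply(D-C),e)
print(r.sense()['eef_pos'])
A=cv2.resize(a[170:330,200:400],None,fx=3,fy=3);B=cv2.resize(b[130:330,240:420],None,fx=2.4,fy=2.4)
B=np.pad(B,((0,0),(0,0),(0,0)));cv2.imwrite("pics/z2.png",B[:,:,::-1])
```

```text
[(array([258, 233,   3,  13,  33], dtype=int32), array([259.12, 239.64]))] [(array([355, 198,   8,  10,  49], dtype=int32), array([358.41, 202.16]))]
[-44.51 133.69 160.41] 6.099049898429786
[576.    -5.49 422.44]
```

View pics/z2.png

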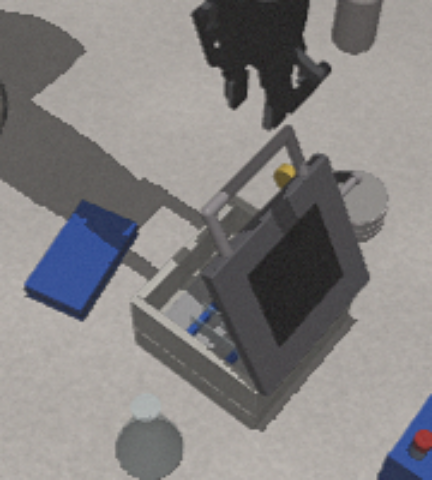

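The lid stands open at ~1.1 rad, unlocked and unattended, with the flask, dishes and box untouched. The disc is at incubator coordinates ≈ (-44, 134, ~150), which fits its 115 mm arc. I'll turn to yaw 3.114 so the camera is on the robot side, close the fingers, and push the disc from the front.

>>> {"name": "move_arm", "arguments": {
  "series": "1 0 0 0 0 0 -10;1 0 0 0 0 0 -10;1 0 0 0 0 0 -10;1 0 0 0 0 0 -10;1 0 0 0 0 0 -10;1 0 0 0 0 0 -10;1 0 0 0 0 0 -10;1 0 0 0 0 0 -10;1 0 0 0 0 0 -10;1 0 0.6 0 0 0 0;1 0.5 0.9 0 0 0 0;1 0.7 0.9 0 0 0 0;1 0.6 0.8 0 0 0 0;1 0 0 0 0 0 0"
}}

```text
clock: 10.25
eef_pos: [490.8, 123.7, 402.3]
tcp_rot: [-3.141, -0.034, -3.115]
contact_force: [-0.4, -1.3, 0.2]
opening: -0.0
```

```bash
python3 -c "
from h import *
need(w(-92,135,140),3.1136)
p=vision.camera_params('wrist');im=vision.grab_frame('wrist')
print(yellow(im),proj('wrist',w(-42,135,149.4),p),p['position'])
for a in np.radians([0,-3,-6,-9]): print(proj('wrist',w(-30+115*np.sin(a),135,35+115*np.cos(a)),p))
cv2.imwrite('pics/w2.png',im[:,:,::-1])"
```

```text
t 10.25 tcp [490.85 123.68 402.27] rot [-3.14 -0.03 -3.12] F [-0.37 -1.26  0.25] op -0.00036244165461807586
units [-0.39  0.21  6.55] turn deg [-0.07 -1.94  3.1 ]
[(array([319, 235,  15,  35, 413], dtype=int32), array([326.05, 251.48]))] [327.33 250.99] [422.37 121.48 547.33]
[326.73 261.05]
[327.03 256.06]
[327.33 250.97]
[327.62 245.8 ]
```

View pics/w2.png

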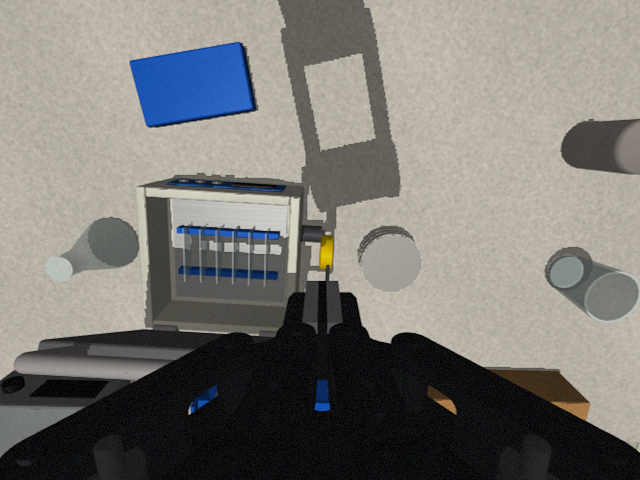

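The wrist view shows the disc at (326, 251). My model with the disc at x=-42 predicts (327, 251), so they match. The fingers are clear in front of it. Descending to tip height ≈140.

>>> {"name": "move_arm", "arguments": {
  "series": "1 -0.1 0.1 0.5 0 -1.9 3;1 -0.1 0.1 0.9 0 0 0;1 -0.1 0 0.9 0 0 0;1 0 0 0.9 0 0 0;1 0 0 0.9 0 0 0;1 0 0 0.8 0 0 0;1 0 0 0.7 0 0 0;1 0 0 0.4 0 0 0;1 0 0 0 0 0 0"
}}

```text
clock: 11.42
eef_pos: [506.8, 121.5, 149.2]
tcp_rot: [-3.135, -0.003, 3.107]
contact_force: [-0.9, 0.5, 0.4]
opening: -0.003
```

```bash
python3 -c "
from h import *
need(w(-72,135,138),3.1136)
s=r.sense();print(Q.inv().apply(s['eef_pos']-C))"
```

```text
t 11.425 tcp [506.85 121.48 149.24] rot [-3.14 -0.    3.11] F [-0.88  0.46  0.36] op -0.0028351426620715436
units [-0.25  0.27  0.28] turn deg [-0.37 -0.17 -0.38]
[-82.17 124.53 149.24]
```

>>> {"name": "move_arm", "arguments": {
  "series": "1 0 0.27 0.2 0 0 0;1 -0.1 0 0.1 0 0 0;1 -0.2 0 0 0 0 0;1 -0.2 0 0 0 0 0;1 -0.2 0 0 0 0 0;1 -0.2 0 0 0 0 0;1 -0.2 0 0 0 0 0"
}}

```text
clock: 12.3
eef_pos: [552.9, 131.6, 139.5]
tcp_rot: [-3.135, -0.005, 3.108]
contact_force: [-4.0, -0.5, -1.4]
opening: 0.001
```

```bash
cat >> h.py <<'E'
def st():
    s=r.sense();im=vision.grab_frame("top");y=yellow(im)
    print("t",s['clock'],"tip inc",Q.inv().apply(s['eef_pos']-C),"rot",s['tcp_rot'],"F",s['contact_force'])
    for q in y:
        o,d=ray("top",*q[1]);o=Q.inv().apply(o-C);d=Q.inv().apply(d);print("disc in plane y=135+-7:",o+d*(133-o[1])/d[1],"at z140",o+d*(140-o[2])/d[2],q[0])
    return im
E
python3 -c "
from h import *
st()"
```

```text
t 12.3 tip inc [-36.46 135.94 139.46] rot [-3.14 -0.01  3.11] F [-4.04 -0.53 -1.35]
```

Contact force is 4 N and the disc is moving. Continuing along the arc.

>>> {"name": "move_arm", "arguments": {
  "series": "1 -0.18 0 0.06 0 0 0;1 -0.18 0 0.07 0 0 0;1 -0.18 0 0.09 0 0 0;1 -0.15 0 0.09 0 0 0;1 0 0 0 0 0 0"
}}

```text
clock: 12.98
eef_pos: [585.3, 130.7, 126.1]
tcp_rot: [-3.136, -0.001, 3.107]
contact_force: [-0.7, 0.5, 0.6]
opening: -0.003
```

```bash
python3 -c "
from h import *
im=st()"
```

```text
t 12.975 tip inc [ -4.02 135.9  126.14] rot [-3.14 -0.    3.11] F [-0.67  0.55  0.62]
```

>>> {"name": "move_arm", "arguments": {
  "series": "1 -0.12 0 0.08 0 0 0;1 -0.12 0 0.06 0 0 0;1 0 0 0 0 0 0"
}}

```text
clock: 13.4
eef_pos: [592.3, 130.2, 120.0]
tcp_rot: [-3.135, -0.007, 3.107]
contact_force: [-0.6, 0.9, -0.6]
opening: -0.004
```

```bash
python3 -c "
from h import *
im=st();b=vision.grab_frame('scene');print(yellow(b))
cv2.imwrite('pics/z3.png',cv2.resize(b[100:320,240:460],None,fx=2.7,fy=2.7)[:,:,::-1])"
```

```text
t 13.4 tip inc [  3.04 135.66 120.01] rot [-3.14 -0.01  3.11] F [-0.6   0.92 -0.64]
[]
```

View pics/z3.png

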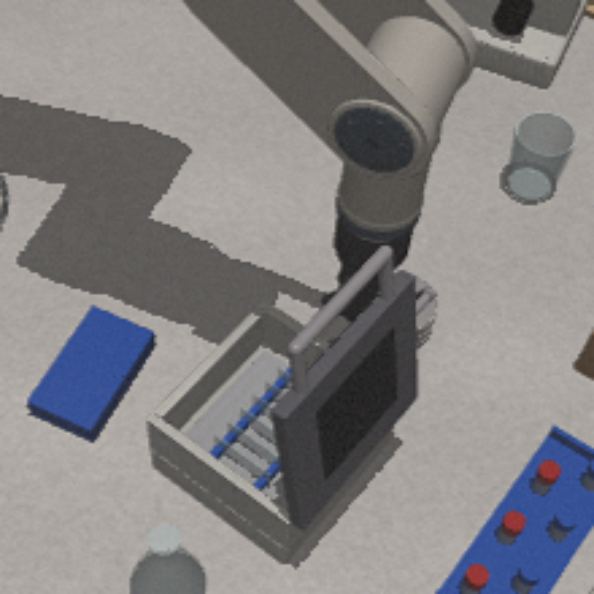

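The lid is nearly vertical, but no stop force has been felt yet. I'll keep pushing gently until the stop shows.

>>> {"name": "move_arm", "arguments": {
  "series": "1 -0.12 0 0.08 0 0 0;1 -0.12 0 0.08 0 0 0;1 0 0 0 0 0 0"
}}

```text
clock: 13.88
eef_pos: [591.7, 129.5, 112.4]
tcp_rot: [-3.133, -0.028, 3.107]
contact_force: [0.3, 0.3, 0.7]
opening: 0.002
```

```bash
python3 -c "
from h import *
im=st()"
```

```text
t 13.875 tip inc [  2.38 134.95 112.39] rot [-3.13 -0.03  3.11] F [0.3  0.27 0.73]
```

>>> {"name": "move_arm", "arguments": {
  "series": "1 -0.05 0 -0.1 0 -1.5 0;1 -0.15 0 0 0 0 0"
}}

```text
clock: 14.18
eef_pos: [593.1, 129.0, 114.5]
tcp_rot: [-3.131, -0.014, 3.106]
contact_force: [-31.7, 2.3, 18.6]
opening: 0.001
```

```bash
python3 -c "
from h import *
im=st();print(r.sense()['qpos'])"
```

```text
t 14.175 tip inc [  3.88 134.44 114.48] rot [-3.13 -0.01  3.11] F [-31.68   2.31  18.56]
[ 0.22  0.46  1.75 -0.01  0.94 -1.32]
```

A firm 37 N reaction at x≈4 mm (5 expected for the locked stop) means it is at the stop. Backing off along -x, then up.

>>> {"name": "move_arm", "arguments": {
  "series": "1 0.2 0 0 0 0 0;1 0.5 0 0 0 0 0;1 0.8 0 0 0 0 0;1 0.9 0 -0.3 0 0 0;1 0.9 0 -0.6 0 0 0;1 0.9 0 -0.8 0 0 0;1 0.6 0 -0.9 0 0 0;1 0.4 0 -0.9 0 0 0;1 0 0 -0.9 0 0 0;1 0 0 -0.8 0 0 0;1 0 0 0 0 0 0"
}}

```text
clock: 15.6
eef_pos: [388.9, 139.5, 334.6]
tcp_rot: [-3.139, 0.017, 3.106]
contact_force: [0.1, 0.6, -0.2]
opening: 0.001
```

Run:
```python
from h import *
s=r.sense();print(s['clock'],s['eef_pos'],s['contact_force'])
p=vision.camera_params('wrist');im=vision.grab_frame('wrist');print([(q[0],q[1]) for q in yellow(im)])
for n,x,z in(("1.1",-42,149.4),("straight",26,136),("locked",36,130)):print(n,proj('wrist',w(x,135,z),p))
for q in yellow(im):
    o,d=ray('wrist',*q[1],p);o=Q.inv().apply(o-C);d=Q.inv().apply(d);print("at z130",o+d*(130-o[2])/d[2])
st();b=vision.grab_frame('scene')
cv2.imwrite('pics/f.png',np.hstack([cv2.resize(im,(420,315)),cv2.resize(b[100:340,200:485],(374,315))])[:,:,::-1])
```

```text
15.6 [388.87 139.49 334.64] [ 0.08  0.58 -0.22]
[(array([314, 380,  11,  31, 271], dtype=int32), array([319.86, 396.46]))]
1.1 [319.97 351.78]
straight [320.58 395.34]
locked [320.69 398.6 ]
at z130 [ 32.94 134.05 130.  ]
t 15.65 tip inc [-201.33  138.92  333.23] rot [-3.14  0.01  3.11] F [-0.64  1.   -0.37]
disc in plane y=135+-7: [ 33.84 133.   133.62] at z140 [ 32.56 132.32 140.  ] [259 210   5  13  52]
```

View pics/f.png

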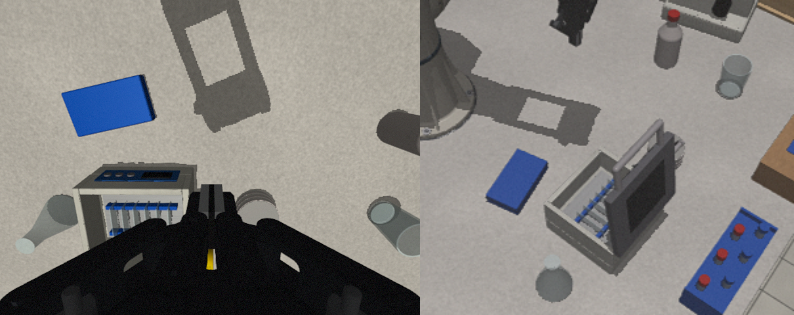

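Run:
```python
from h import *
def pr(x,z): return proj("top",w(x,135,z))
print("shut pred",pr(-137,78),"seen 261.5 273.6")
print("1.1 pred",pr(-42,149.4),"seen 259.12 239.64")
print("straight",pr(26,136),"locked",pr(36,130))
im=vision.grab_frame("top");print("now",yellow(im)[0][1])
b=vision.grab_frame("scene");print(yellow(b),proj("scene",w(36,135,130)))
for i in range(2): st()
```

```text
shut pred [261.74 273.48] seen 261.5 273.6
1.1 pred [259.81 240.09] seen 259.12 239.64
straight [260.63 218.84] locked [260.89 216.02]
now [261.38 216.33]
[] [381.29 221.97]
t 15.85 tip inc [-202.94  138.35  330.67] rot [-3.14  0.01  3.11] F [-0.18 -0.33 -0.05]
disc in plane y=135+-7: [ 34.33 133.   132.88] at z140 [ 32.9  132.24 140.  ] [259 210   5  13  51]
t 15.9 tip inc [-202.93  138.37  330.67] rot [-3.14  0.01  3.11] F [ 0.08 -0.1  -0.54]
disc in plane y=135+-7: [ 34.33 133.   132.88] at z140 [ 32.9  132.24 140.  ] [259 210   5  13  51]
```

The disc is seen at row 216.3, against predictions of 216.0 locked and 218.8 straight. Earlier predictions matched to within 0.5 px, so it is locked. It is stable and the arm is clear.

```bash
python3 -c "
from rig import r
print(r.sign_off())"
```

```text
the job is handed in; nothing more can be done
None
```

The lid is up and standing on its locked stay, and the job is handed in at about 16 s on the robot's clock. I raised the lid by its bar to about 1.1 rad and let go; it stayed there by itself with the stay unlocked. Then I pushed the yellow disc back past straight with closed fingers until it hit its stop.

**Lock check:** The push ended in a firm reaction of about 37 N. With the arm clear, the top camera saw the disc at row 216.3; locked should be at 216.0 and straight at 218.8. Earlier predictions of that kind held to about 0.5 px, and the row did not change over the repeated readings. The wrist view put the disc at row 396.5, between straight (395.3) and locked (398.6). There, though, the fingers partly hid it, so I relied on the top view and the felt stop.

**Other checks:** The scene camera could not see the disc, which was behind the lid. The slide box, flask and dishes look unmoved in the last picture, and the robot was touching nothing when I handed in. While I was raising the lid, the bar slid several millimetres along the pads toward the fingertips, but the grip held.

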